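# Slide the cheese slate out over the edge of the butcher block

### The job

Push the dark slate slab along the wooden block until it sticks out over the block's end on the side away from the kettle, with the pale band nearest that end lying right over the block's edge and the slab straight along the block, so that somebody can get a hand under it. Only push or drag it with the fingertips: never pick it up. Leave the kettle, jar, funnel and scrubber where they stand.

Things in the scene. Friction and masses are not known exactly. Their poses are not given: they have to be found in the camera images.
- block: Fixed pale wooden butcher block: 200 mm along its x, 300 mm along its y, flat top 30 mm above the counter. Origin: centre of its underside, on the counter; z up. Its two ends are the edges at y = +150 and -150 mm in its own frame; the kettle stands beyond one end, the jar beyond the other. Its y axis points within 0.35 rad of world +y.
- slab: Loose dark slate slab lying flat on the block: 100 mm along its x, 160 mm along its y, 7 mm thick, about 0.3 kg, slides under a few N. Origin: centre of its underside. Two pale bands 10 mm wide run across its top, centred at y = +30 and -30 mm, 50 mm from the nearer end: a band over the block's edge means 50 mm sticks out. Starts on the block, its y axis within 0.35 rad of the block's y.
- kettle: Cream electric kettle on a round black base, loose, 1.1 kg: body and base up to 160 mm in diameter, top of the lid knob 210 mm high, black handle on its +x side reaching 128 mm from the axis, short spout on its -x side reaching 99 mm. Origin: centre of the underside of the base. Not to be moved; it stands beyond one end of the block, left or right.
- jar: Empty glass jam jar with a brass-coloured lid, loose: 70 mm in diameter, 108 mm high. Origin: centre of its underside. Not to be moved; stands beyond the other end of the block.
- funnel: Clear plastic funnel standing mouth down, loose: 110 mm in diameter at the counter, 105 mm high. Origin: centre of its mouth, on the counter. Not to be moved; stands beyond the block's far side.
- scrubber: Grey silicone scrubber lying flat, loose: 70 mm along its x, 100 mm along its y, 22 to 24 mm high. Origin: centre of its underside. Not to be moved; lies between the robot and the block.
Mind the look-alikes: they are no part of the job. Leave any red or turquoise look-alike of the slab alone.

How it is judged:
By the outcome, as a careful person would: the job done as asked, in the order asked, and still so for the second after the job is handed in, with the robot touching nothing.
It also fails if it takes over 42 s, if anything falls off the work surface, if the arm or the gripper's body presses on something with over 40 N, if the wrist force passes 120 N, or if a joint passes its speed limit or range.

### The arm

A 7-joint arm with a two-finger parallel gripper is mounted at the origin on the work surface. World frame = base frame: x ahead of the robot, y to its left, z up, the work surface at z = 0. Lengths are in m, angles in degrees, forces in N, time in s.
With the tool pointing down it reaches from about 0.425 to 0.875 m from the base axis. Payload 4.7 kg.
Tool frame: the origin (TCP) lies on the centre line of the jaws, within the pads' length; the fingertips stand 17 mm ahead of it and the grasp point (between the pads) lies 2 mm behind it; z points along the fingers, y is the direction in which the jaws open and shut (so a half turn about z gives the same grasp; the last joint's range is limited). The gripper opens to 87 mm and grips with 3 to 60 N. Pads are 19 mm wide; open, the fingers measure 117 mm over their backs; the gripper's body (75 mm by 190 mm) begins 51 mm behind the grasp point.
Start: joints at [-62.733, 18.392, -4.016, 83.108, 1.295, 78.541, -3.26], TCP at [0.29, 0.582, 0.24] pointing down, gripper open.
Joint ranges: [-163.93, 163.93], [-17.29, 119.83], [-79.2, 71.16], [3.27, 140.29], [-89.18, 269.18], [5.43, 117.66], [-154.24, 154.24]. Speed limits (degrees/s): [147.25, 147.25, 180, 180, 180, 180, 180].

### API

Orientations are given as a 3x3 rotation matrix whose columns are the frame's x, y, z axes.
In Python, from cell import arm, eyes, models gives the robot as it stands.
- The arm moves only by the tool arm_command, never from a script. Its argument "commands" is a list of rows, each an object with "linear": the shift along the tool's x, y, z in cm, a list of three; "angular": the turn, a rotation vector about the tool's x, y, z in rad, a list of three. In form: [{"linear": [dx, dy, dz], "angular": [wx, wy, wz]}, ...]. A call has exactly 10 rows; each row is the pose to reach, as a shift and turn from the pose measured when the call began, along the tool's axes at that moment; what a row does not reach only later rows make up. A row lasts 1/10 s, in which the tool goes at most 50 mm and 8.59 degrees, less where a joint would pass 70% of its speed; a pose out of reach is approached as far as the arm can. A call with a gripper value outside its range is refused whole. "jaw" is the opening, from 0 (shut) to 1 (fully open), set as the call begins (left out, the last holds). The fingers move at their own pace and stop on an object; "newtons" is the grip in N (left out, the last holds). Time passes only in rows, so rows that repeat a pose let the fingers close, or fill a call up. It gives the time, the measured TCP pose, the force and the opening at its end, in the units of the state.
- arm.get_state(): the state, without advancing time (a new reading comes with each control period).
- eyes.camera(name): name is "scene" or "top" or "wrist"; returns the picture (384x512x3 uint8, red, green, blue); there is no depth.
- eyes.camera_model(name): a dict with "mtx" (3x3 intrinsics, pixels), "world_from_camera" (4x4, takes a point from camera to world coordinates). Camera axes: x right, y down, z forward; pixel columns grow to the right and rows downward; lengths in m; the calibration is good to about 2 mm. A picture is of the moment at which its call begins: read the wrist's pose just before it. camera_model takes no time and is no camera call; for the wrist camera it gives the pose at the moment of the call.
- arm.finish_job(): hands the job in, once; it reports no verdict.
Trained networks look in the newest picture that a camera, given by its name, has taken for a name from the list of things; names that differ only in an ending like _2 or _b are one class to them, and where a whole thing is asked for, a point or a joint stands for the part that bears it (a point fixed in the world has none). Each returns a list of dicts, best first, with "conf" (0 to 1); they miss things now and then, are a little off and sometimes report something else, mostly with a low value. They report only what shows in the picture. A call takes as long as a camera call. They do not tell look-alikes from the thing itself.
- models.spot_in(camera, target): "at" ([column, row] in pixels, amid what is visible of it).
- models.masks_of(camera, target): "region" (384x512 bool, what is visible of it) and "at" ([column, row] in pixels, amid what is visible of it).
- models.landmark_of(camera, target): "at" ([column, row] in pixels: a listed point, or the origin of a listed thing).
The state is a dict: "t": time; "joint_pos": joint angles; "qvel": joint speeds; "joint_efforts": joint torques, N m; "position": TCP position; "ee_rot": TCP orientation; "wrist_force": force on the tool from outside, world axes, zero at the start; "ft_torque": the same for the moment, N m; "gripper_width": finger opening in m.
Only numpy, scipy, OpenCV 4.12 (cv2) and the standard library are available. Lean on these libraries where they do the work, as an engineer would, in place of code of your own. Each camera call takes 0.05 s, during which the arm holds its last target. There are 200 camera calls.

## Working session

There is one attempt and no reset: what is moved stays moved. The work goes in short steps, Python scripts to look and compute and a tool call to move; the robot and the scene stay as the last step left them, time stands still between calls to the robot, and variables do not carry over. Pictures are saved under pics/ and viewed, about 8 in all and at most 12, crops included, and the job is handed in when it is done.

Besides the shell and the picture viewer there is one more tool, called after "Request:" by a JSON object that holds its "api" and its "payload". arm_command: Moves the arm, as the interface text tells. Its arguments: {"type":"object","properties":{"commands":{"type":"array","items":{"type":"object","properties":{"linear":{"type":"array","items":{"type":"number"}},"angular":{"type":"array","items":{"type":"number"}}}}},"jaw":{"type":"number"},"newtons":{"type":"number"}},"required":["commands"]}

```bash
mkdir -p pics; cat > h.py <<'E'
import numpy as np, cv2
from cell import arm, eyes, models
def save(n,im,):
    cv2.imwrite('pics/'+n,cv2.cvtColor(im,cv2.COLOR_RGB2BGR))
def ray(cm,p,z):
    K=cm['mtx'];T=np.array(cm['world_from_camera'])
    d=T[:3,:3]@np.linalg.solve(np.array(K),np.array([p[0],p[1],1.]))
    o=T[:3,3]; return o+d*(z-o[2])/d[2]
E
python3 - <<'E'
from h import *
a=eyes.camera('top');b=eyes.camera('scene')
save('a.png',cv2.resize(np.vstack([a,b]),(800,1200))[:600]);save('b.png',cv2.resize(b,(800,600)))
cm=eyes.camera_model('top');print(np.round(cm['world_from_camera'],3))
for n,z in [('slab',.037),('block',.03),('kettle',.1),('jar',.108),('funnel',.05),('scrubber',.023)]:
    for r in models.masks_of('top',n):
        m=r['region'].astype(np.uint8);
        box=cv2.boxPoints(cv2.minAreaRect(cv2.findNonZero(m)))
        print(n,round(r['conf'],2),np.round(r['at']),m.sum(),np.round(ray(cm,r['at'],z),3),[np.round(ray(cm,p,z)[:2],3).tolist() for p in box])
s=arm.get_state();print(s['t'],np.round(s['ee_rot'],3),s['position'])
E
```

```text
[[ 0.008 -0.988  0.152  0.347]
 [-1.    -0.008  0.004 -0.019]
 [-0.002 -0.152 -0.988  1.322]
 [ 0.     0.     0.     1.   ]]
slab 0.9 [326. 267.] 1873 [ 0.342 -0.225  0.037] [[0.393, -0.14], [0.437, -0.232], [0.291, -0.3], [0.248, -0.209]]
slab 0.71 [154. 289.] 1840 [0.273 0.275 0.037] [[0.277, 0.371], [0.36, 0.312], [0.268, 0.183], [0.187, 0.242]]
slab 0.56 [229. 196.] 1757 [0.55  0.06  0.037] [[0.577, 0.156], [0.617, -0.001], [0.519, -0.025], [0.48, 0.13]]
block 0.86 [235. 176.] 4802 [0.612 0.044 0.03 ] [[0.625, 0.233], [0.707, -0.063], [0.507, -0.115], [0.428, 0.175]]
kettle 0.6 [412. 224.] 3443 [ 0.462 -0.46   0.1  ] [[0.485, -0.33], [0.593, -0.539], [0.446, -0.605], [0.342, -0.398]]
jar 0.8 [ 93. 208.] 736 [0.502 0.442 0.108] [[0.486, 0.507], [0.551, 0.486], [0.513, 0.39], [0.449, 0.412]]
funnel 0.92 [240. 128.] 858 [0.756 0.029 0.05 ] [[0.808, 0.087], [0.809, -0.015], [0.711, -0.015], [0.71, 0.085]]
scrubber 0.93 [231. 246.] 748 [0.401 0.053 0.023] [[0.415, 0.116], [0.451, 0.023], [0.388, -0.002], [0.352, 0.091]]
0.4 [[-0.895  0.446 -0.   ]
 [ 0.446  0.895 -0.   ]
 [-0.    -0.    -1.   ]] [0.28961812 0.5818543  0.23942763]
```

View pics/a.png

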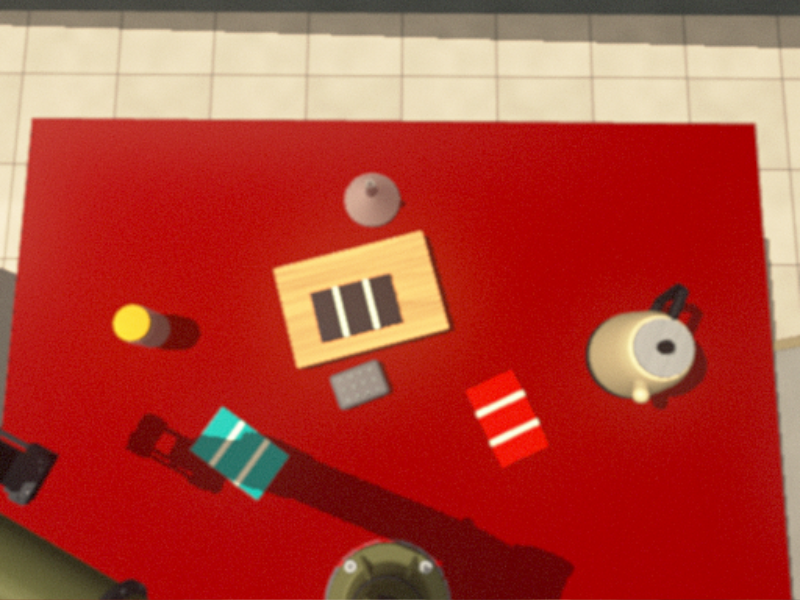

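View pics/b.png

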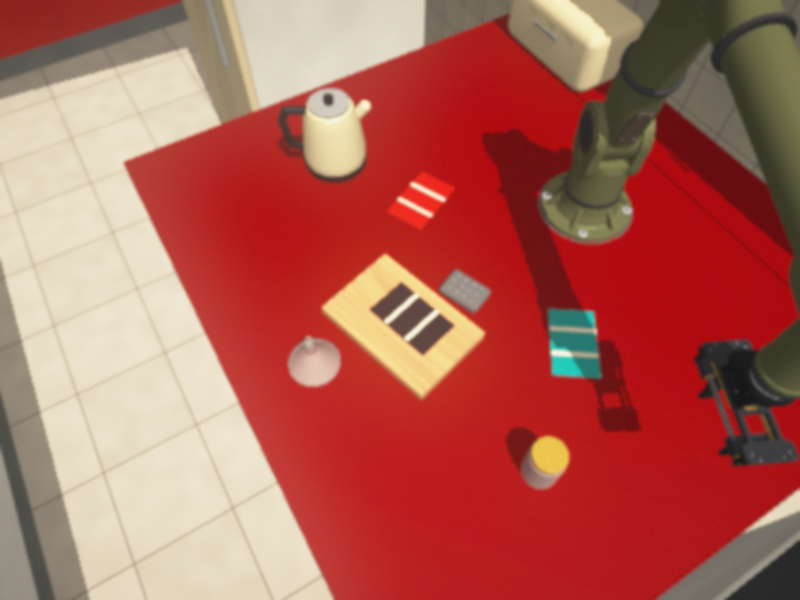

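The scene has three slab-like things. In top-camera pixels they are dark slate at (229,196) on the block, red at (326,267) and turquoise at (154,289). The dark one on the block fits the description. The kettle is on the -y side, so the push goes toward +y, the jar's end. Next I'll make a rectified close crop and measure it.

```bash
cat >> h.py <<'E'
def rect(cam,z,x0,x1,y0,y1,s=2000):
    # rectified view at plane z; col = (y1-y)*s, row = (x1-x)*s
    im=eyes.camera(cam);cm=eyes.camera_model(cam)
    Ti=np.linalg.inv(cm['world_from_camera']);K=np.array(cm['mtx'])
    W=np.float32([[x1,y1,z],[x1,y0,z],[x0,y0,z],[x0,y1,z]])
    P=(K@((Ti[:3,:3]@W.T)+Ti[:3,3:])).T;P=np.float32(P[:,:2]/P[:,2:])
    w,h=int((y1-y0)*s),int((x1-x0)*s)
    return cv2.warpPerspective(im,cv2.getPerspectiveTransform(P,np.float32([[0,0],[w,0],[w,h],[0,h]])),(w,h),flags=cv2.INTER_CUBIC)
def fit(m,x1,y1,s=2000):
    c=max(cv2.findContours(m.astype(np.uint8),0,2)[0],key=cv2.contourArea)
    (u,v),(w,h),a=cv2.minAreaRect(c)
    b=cv2.boxPoints(((u,v),(w,h),a))
    q=np.array([[x1-p[1]/s,y1-p[0]/s] for p in b])
    e1,e2=q[1]-q[0],q[2]-q[1]
    l=e1 if np.linalg.norm(e1)>np.linalg.norm(e2) else e2
    l=l*np.sign(l[1])
    return q.mean(0),np.degrees(np.arctan2(-l[0],l[1])),sorted([w/s*1000,h/s*1000])
def measure(cam='top',name=None):
    R=(.40,.75,-.14,.26);out={}
    I=rect(cam,.03,*R); hsv=cv2.cvtColor(I,cv2.COLOR_RGB2HSV)
    red=((hsv[...,0]<6)|(hsv[...,0]>172))&(hsv[...,1]>150)
    wood=(hsv[...,0]>8)&(hsv[...,0]<35)&(hsv[...,2]>150)
    k=np.ones((9,9),np.uint8)
    out['block']=fit(cv2.morphologyEx(wood.astype(np.uint8),2,k),R[1],R[3])
    J=rect(cam,.037,*R);hj=cv2.cvtColor(J,cv2.COLOR_RGB2HSV)
    dark=((hj[...,2]<110)&(hj[...,1]<150)).astype(np.uint8)
    dark=cv2.morphologyEx(cv2.morphologyEx(dark,2,k),3,np.ones((41,41),np.uint8))
    out['slab']=fit(dark,R[1],R[3])
    if name: save(name,J)
    (bc,by,_),(sc,sy,_)=out['block'],out['slab']
    t=np.radians(by);ex=np.array([np.cos(t),np.sin(t)]);ey=np.array([-np.sin(t),np.cos(t)])
    out['rel']=(sc-bc)@ex*1000,(sc-bc)@ey*1000,sy-by
    return out
E
python3 - <<'E'
from h import *
for k,v in measure('top','c.png').items(): print(k,v)
E
```

```text
block (array([0.5669902 , 0.05803986], dtype=float32), np.float32(15.298595), [206.17662048339844, 305.913818359375])
slab (array([0.5472382 , 0.06539901], dtype=float32), np.float32(14.953544), [93.34906768798828, 153.7055206298828])
rel (np.float32(-17.110386), np.float32(12.309924), np.float32(-0.34505177))
```

View pics/c.png

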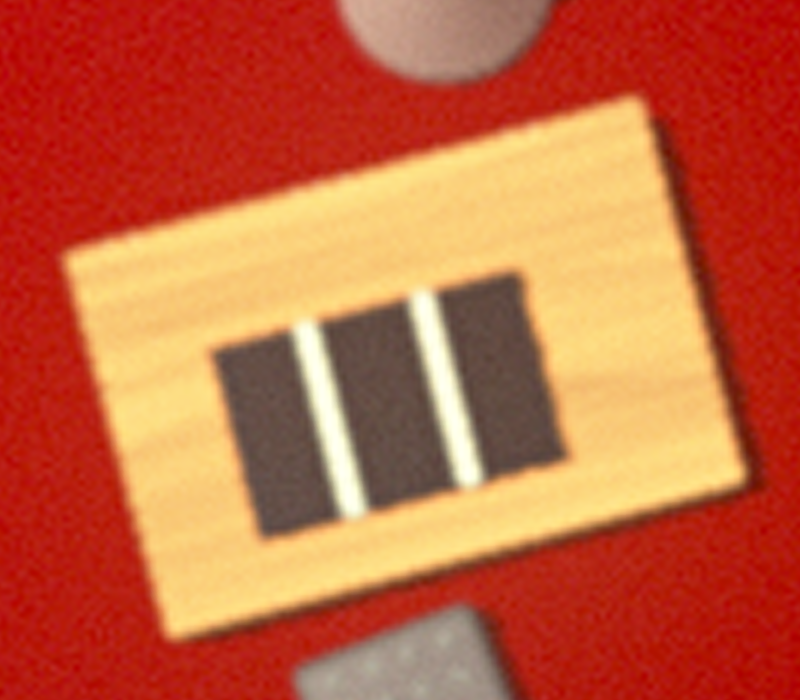

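The crop at about (390,405) confirms it: two pale bands on dark slate, lying on the wood. In the block frame the slab sits at (-17, +12.3) mm and is 0.35° off. It needs to go about 108 mm along the block's +y. Moving in now.

Request:
{"api": "arm_command", "payload": {"commands": [{"linear":[-2,-1.6,0],"angular":[0,0,0.06]},{"linear":[-5.5,-4.4,0],"angular":[0,0,0.14]},{"linear":[-9,-7.2,0],"angular":[0,0,0.22]},{"linear":[-12.5,-10,0],"angular":[0,0,0.3]},{"linear":[-16,-12.8,0],"angular":[0,0,0.38]},{"linear":[-19.5,-15.6,0],"angular":[0,0,0.46]},{"linear":[-23,-18.4,0],"angular":[0,0,0.54]},{"linear":[-26.5,-21.2,0],"angular":[0,0,0.62]},{"linear":[-30,-24,0],"angular":[0,0,0.7]},{"linear":[-32,-25.7,0],"angular":[0,0,0.78]}], "jaw": 0.6}}

```text
t: 1.5
position: [0.4632, 0.2054, 0.24]
ee_rot: [[-0.315, 0.949, 0.001], [0.949, 0.315, -0.0], [-0.001, 0.001, -1.0]]
wrist_force: [0.5, -0.7, 0.1]
gripper_width: 0.0522
```

```bash
cat >> h.py <<'E'
def go(target,yaw=15.3):
    s=arm.get_state();p=np.array(s['position']);R=np.array(s['ee_rot'])
    t=np.radians(yaw);x=np.array([-np.sin(t),np.cos(t),0]);z=np.array([0,0,-1.]);G=np.c_[x,np.cross(z,x),z]
    from scipy.spatial.transform import Rotation as Q
    print('t',s['t'],'pos',np.round(p,4),'F',np.round(s['wrist_force'],1),'jaw',s['gripper_width'])
    print('lin cm',np.round(R.T@(np.array(target)-p)*100,2),'ang',np.round(Q.from_matrix(R.T@G).as_rotvec(),4))
E
python3 -c "
from h import *
go([.5762,-.0401,.15])"
```

```text
t 1.5 pos [0.4632 0.2054 0.24  ] F [ 0.5 -0.7  0.1] jaw 0.05218649273631694
lin cm [-26.85   2.98   9.02] ang [0.001  0.0007 0.0535]
```

Request:
{"api": "arm_command", "payload": {"commands": [{"linear":[-3,0.3,0],"angular":[0,0,0.02]},{"linear":[-6.5,0.7,0],"angular":[0,0,0.04]},{"linear":[-10,1.1,0.5],"angular":[0,0,0.0535]},{"linear":[-14,1.6,1.5],"angular":[0,0,0.0535]},{"linear":[-18,2,3],"angular":[0,0,0.0535]},{"linear":[-22,2.5,5],"angular":[0,0,0.0535]},{"linear":[-25,2.8,7],"angular":[0,0,0.0535]},{"linear":[-26.4,2.95,8.5],"angular":[0,0,0.0535]},{"linear":[-26.85,3,9],"angular":[0,0,0.0535]},{"linear":[-26.85,3,9],"angular":[0,0,0.0535]}]}}

```text
t: 2.5
position: [0.576, -0.0395, 0.1494]
ee_rot: [[-0.263, 0.965, -0.001], [0.965, 0.263, -0.0], [-0.0, -0.001, -1.0]]
wrist_force: [0.6, -0.2, 0.2]
gripper_width: 0.0524
```

```bash
python3 -c "
from h import *
go([.5762,-.0401,.0495])
save('d.png',eyes.camera('wrist'))"
```

```text
t 2.5 pos [ 0.576  -0.0395  0.1494] F [ 0.6 -0.2  0.2] jaw 0.052428962550385316
lin cm [-0.07  0.01  9.99] ang [-0.0006  0.     -0.0006]
```

View pics/d.png

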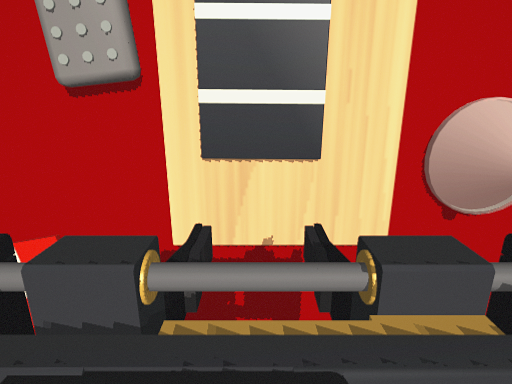

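The wrist view shows the fingertips (cols ~205 and 318) squared up and centred on the slab's near end (row 158, cols 202–320). Descending behind it.

Request:
{"api": "arm_command", "payload": {"commands": [{"linear":[0,0,1.5],"angular":[0,0,0]},{"linear":[0,0,3.5],"angular":[0,0,0]},{"linear":[0,0,5.5],"angular":[0,0,0]},{"linear":[0,0,7],"angular":[0,0,0]},{"linear":[0,0,8.2],"angular":[0,0,0]},{"linear":[0,0,9],"angular":[0,0,0]},{"linear":[0,0,9.4],"angular":[0,0,0]},{"linear":[0,0,9.7],"angular":[0,0,0]},{"linear":[0,0,9.9],"angular":[0,0,0]},{"linear":[0,0,9.9],"angular":[0,0,0]}]}}

```text
t: 3.55
position: [0.5767, -0.0386, 0.0515]
ee_rot: [[-0.265, 0.964, 0.001], [0.964, 0.265, 0.0], [0.0, 0.001, -1.0]]
wrist_force: [-0.2, -0.4, 0.7]
gripper_width: 0.0523
```

```bash
python3 -c "
from h import *
# target: pusher at block (-17, +30.5)
bc=np.array([.567,.058]);t=np.radians(15.3);e=bc-.017*np.array([np.cos(t),np.sin(t)])+.0305*np.array([-np.sin(t),np.cos(t)])
go([*e,.0500])"
```

```text
t 3.55 pos [ 0.5767 -0.0386  0.0515] F [-0.2 -0.4  0.7] jaw 0.05231955383577092
lin cm [12.62 -0.08  0.15] ang [ 0.0013 -0.0001  0.0007]
```

No contact force. First part of the push is 10 cm of the estimated 12.6 cm.

Request:
{"api": "arm_command", "payload": {"commands": [{"linear":[0.5,0,0.15],"angular":[0,0,0]},{"linear":[1,0,0.15],"angular":[0,0,0]},{"linear":[1.5,0,0.15],"angular":[0,0,0]},{"linear":[2,0,0.15],"angular":[0,0,0]},{"linear":[2.5,0,0.15],"angular":[0,0,0]},{"linear":[3,0,0.15],"angular":[0,0,0]},{"linear":[3.5,0,0.15],"angular":[0,0,0]},{"linear":[4,0,0.15],"angular":[0,0,0]},{"linear":[4.5,0,0.15],"angular":[0,0,0]},{"linear":[5,0,0.15],"angular":[0,0,0]}]}}

```text
t: 4.55
position: [0.5635, 0.0098, 0.0501]
ee_rot: [[-0.264, 0.964, 0.002], [0.964, 0.264, 0.0], [-0.0, 0.002, -1.0]]
wrist_force: [-0.1, -1.9, 1.1]
gripper_width: 0.052
```

Request:
{"api": "arm_command", "payload": {"commands": [{"linear":[0.5,0,0],"angular":[0,0,0]},{"linear":[1,0,0],"angular":[0,0,0]},{"linear":[1.5,0,0],"angular":[0,0,0]},{"linear":[2,0,0],"angular":[0,0,0]},{"linear":[2.5,0,0],"angular":[0,0,0]},{"linear":[3,0,0],"angular":[0,0,0]},{"linear":[3.5,0,0],"angular":[0,0,0]},{"linear":[4,0,0],"angular":[0,0,0]},{"linear":[4.5,0,0],"angular":[0,0,0]},{"linear":[4.8,0,0],"angular":[0,0,0]}]}}

```text
t: 5.55
position: [0.5506, 0.0567, 0.0501]
ee_rot: [[-0.265, 0.964, 0.001], [0.964, 0.265, 0.0], [-0.0, 0.001, -1.0]]
wrist_force: [-0.1, -2.6, 0.4]
gripper_width: 0.0523
```

```bash
python3 -c "
from h import *
bc=np.array([.567,.058]);t=np.radians(15.3);e=bc-.017*np.array([np.cos(t),np.sin(t)])+.0305*np.array([-np.sin(t),np.cos(t)])
go([*e,.0500])
save('e.png',np.hstack([rect('top',.037,.40,.75,-.14,.30,900),cv2.resize(eyes.camera('wrist'),(400,315))]))"
```

```text
t 5.55 pos [0.5506 0.0567 0.0501] F [-0.1 -2.6  0.4] jaw 0.05233351227302542
lin cm [ 2.74 -0.09  0.01] ang [0.0015 0.     0.0011]
```

View pics/e.png

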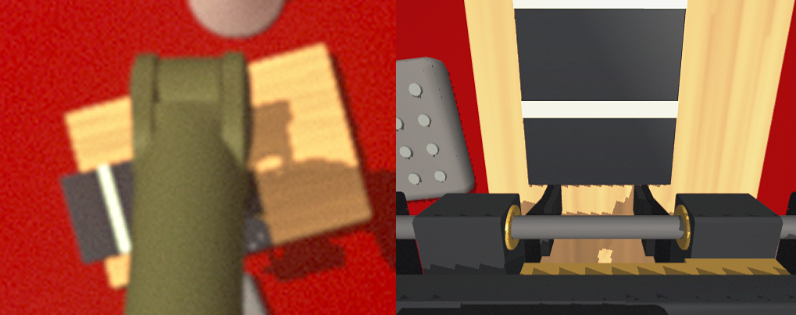

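It's sliding at about 2.6 N and staying square. In the top view the leading band (col ~112) is still inside the block edge (col ~85). I'll push 24 mm more, then measure with the band clear.

Request:
{"api": "arm_command", "payload": {"commands": [{"linear":[0.3,0,0],"angular":[0,0,0]},{"linear":[0.6,0,0],"angular":[0,0,0]},{"linear":[0.9,0,0],"angular":[0,0,0]},{"linear":[1.2,0,0],"angular":[0,0,0]},{"linear":[1.5,0,0],"angular":[0,0,0]},{"linear":[1.8,0,0],"angular":[0,0,0]},{"linear":[2.1,0,0],"angular":[0,0,0]},{"linear":[2.3,0,0],"angular":[0,0,0]},{"linear":[2.4,0,0],"angular":[0,0,0]},{"linear":[2.4,0,0],"angular":[0,0,0]}]}}

```text
t: 6.65
position: [0.544, 0.0806, 0.05]
ee_rot: [[-0.265, 0.964, 0.001], [0.964, 0.265, 0.001], [0.001, 0.001, -1.0]]
wrist_force: [0.8, -0.7, 0.6]
gripper_width: 0.0524
```

Request:
{"api": "arm_command", "payload": {"commands": [{"linear":[-0.5,0,0],"angular":[0,0,0]},{"linear":[-1.5,0,0],"angular":[0,0,0]},{"linear":[-2.5,0,0],"angular":[0,0,0]},{"linear":[-4,0,0],"angular":[0,0,0]},{"linear":[-6,0,-1],"angular":[0,0,0]},{"linear":[-8,0,-4],"angular":[0,0,0]},{"linear":[-10,0,-8],"angular":[0,0,0]},{"linear":[-13,0,-11],"angular":[0,0,0]},{"linear":[-16,0,-13],"angular":[0,0,0]},{"linear":[-19,0,-13],"angular":[0,0,0]}]}}

```text
t: 7.65
position: [0.5966, -0.1053, 0.1839]
ee_rot: [[-0.265, 0.964, 0.008], [0.964, 0.265, 0.001], [-0.001, 0.008, -1.0]]
wrist_force: [0.2, -0.2, -0.0]
gripper_width: 0.0522
```

```bash
python3 -c "
from h import *
go([.5,0,.05])
s=2000
I=rect('top',.037,.42,.72,-.05,.30,s);save('f.png',I)
d=np.array
hsv=cv2.cvtColor(I,cv2.COLOR_RGB2HSV)
dark=((hsv[...,2]<110)&(hsv[...,1]<150)).astype(np.uint8)
dark=cv2.morphologyEx(cv2.morphologyEx(dark,2,np.ones((9,9),np.uint8)),3,np.ones((41,41),np.uint8))
sc,sy,sz=fit(dark,.72,.30)
bc=np.array([.567,.058]);t=np.radians(15.3);ex=d([np.cos(t),np.sin(t)]);ey=d([-np.sin(t),np.cos(t)])
print(sc,sy,sz,(sc-bc)@ex*1e3,(sc-bc)@ey*1e3)
"
```

```text
t 7.65 pos [ 0.5966 -0.1053  0.1839] F [ 0.2 -0.2 -0. ] jaw 0.05217661961114503
lin cm [12.72 -6.64 13.33] ang [0.0079 0.0007 0.0009]
[0.5167034  0.16732948] 14.858628 [99.11200714111328, 155.45860290527344] -19.66483067228511 118.72646660400105
```

View pics/f.png

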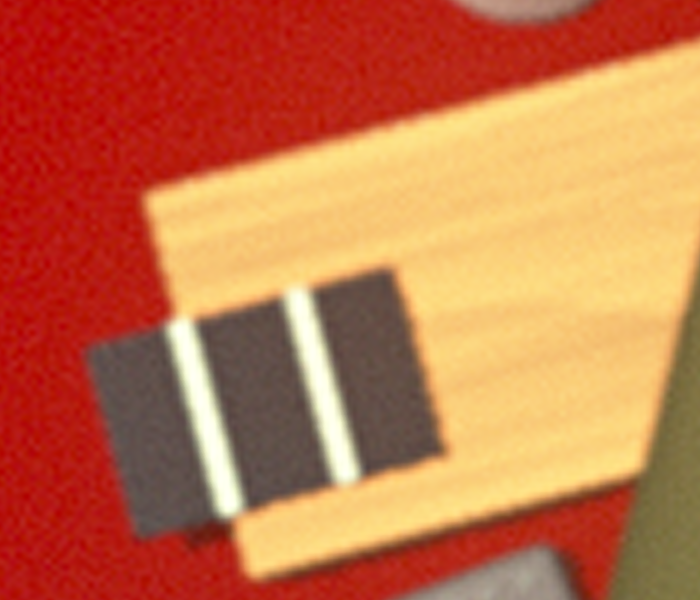

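The leading band looks to be over the block's edge: band ends at (183,322) and (230,515), edge corners at (146,192) and (252,577). I'll check offset and angle with proper line fits on this same picture.

```bash
cat > band.py <<'E'
from h import *
def analyse(f):
    I=cv2.cvtColor(cv2.imread('pics/'+f),cv2.COLOR_BGR2RGB);s=2000;x1,y1=.72,.30
    C=np.array(eyes.camera_model('top')['world_from_camera'])[:3,3]
    def W(p,z): # rectified px -> world at plane z
        q=np.array([x1-p[1]/s,y1-p[0]/s,.037]); return (C+(q-C)*(z-C[2])/(.037-C[2]))[:2]
    hsv=cv2.cvtColor(I,cv2.COLOR_RGB2HSV).astype(int)
    def line(pts,z):
        P=np.float32([W(p,z) for p in pts]);vx,vy,x,y=cv2.fitLine(P,cv2.DIST_HUBER,0,.01,.01).ravel()
        a=np.degrees(np.arctan2(vy,vx)); return np.array([x,y]),(a+90)%180-90,len(P)
    # block +y edge: first wood pixel per row in rows clear of the slab, from 50% crossing in green channel
    g=cv2.GaussianBlur(I,(7,7),0)[...,1].astype(int)
    rows=[r for r in list(range(205,300))+list(range(540,568))]
    E=[(np.argmax(g[r]>105),r) for r in rows]
    # band: bright, unsaturated
    w=((hsv[...,2]>200)&(hsv[...,1]<75)).astype(np.uint8)
    n,L,st,ct=cv2.connectedComponentsWithStats(w)
    big=[i for i in range(1,n) if st[i,4]>1500]; big.sort(key=lambda i:ct[i,0])
    e=line(E,.03)
    print('edge',e)
    nrm=np.array([-np.sin(np.radians(e[1])),np.cos(np.radians(e[1]))])
    for i in big:
        r0,h=st[i,1],st[i,3]
        B=[(np.nonzero(L[r]==i)[0].mean(),r) for r in range(r0+12,r0+h-12)]
        b=line(B,.037); print('band',b[1],'off mm',(b[0]-e[0])@nrm*1e3,'angle diff',b[1]-e[1])
    # slab long sides vs block's near/far long edges
    for nm,rs,z,cols in (('block far edge',0,.03,range(200,600)),):
        F=[(c,60+np.argmax(g[60:,c]>105)) for c in cols]; f=line(F,z); print(nm,f[1]+90 if f[1]<0 else f[1]-90)
E
python3 -c "
from band import *
analyse('f.png')"
```

```text
edge (array([0.56084156, 0.21354464], dtype=float32), np.float32(15.2426605), 123)
band 15.351646 off mm -2.6141088 angle diff 0.1089859
band 15.327797 off mm -62.72381 angle diff 0.08513641
block far edge 15.2799835
```

The fit puts the band 2.6 mm inside the edge, and the angle is good to 0.1°. I'll check the edge threshold for bias against the known 300 mm length, using the first unobstructed picture.

```bash
python3 - <<'E'
from h import *
I=cv2.cvtColor(cv2.imread('pics/c.png'),cv2.COLOR_BGR2RGB);C=np.array(eyes.camera_model('top')['world_from_camera'])[:3,3]
g=cv2.GaussianBlur(I,(7,7),0).astype(int)
def W(c,r,z):
    q=np.array([.75-r/2000,.26-c/2000,.037]);return (C+(q-C)*(z-C[2])/(.037-C[2]))[:2]
ey=np.array([-np.sin(np.radians(15.27)),np.cos(np.radians(15.27))])
for th in (80,105,130):
  a=np.median([W(np.argmax(g[r,:,1]>th),r,.03)@ey for r in range(280,610)])
  b=np.median([W(799-np.argmax(g[r,::-1,1]>th),r,.03)@ey for r in range(130,460)])
  print(th,a,b,(a-b)*1e3,'mid',(a+b)/2)
r=200;c=np.argmax(g[r,:,1]>105);r=350;c=np.argmax(g[r,:,1]>105);print(g[r,c-14:c+15:2].tolist())
E
```

```text
80 0.059466456329512835 -0.24559314273749 305.05959906700286 mid -0.09306334320398858
105 0.058294166995902105 -0.24445952842277643 302.75369541867855 mid -0.09308268071343717
130 0.057191816214116675 -0.24339067428341396 300.5824904975306 mid -0.09309942903464864
[[185, 31, 10], [185, 30, 13], [186, 32, 17], [187, 39, 23], [189, 50, 30], [194, 66, 39], [202, 86, 50], [211, 106, 61], [221, 126, 73], [231, 148, 86], [239, 166, 96], [245, 180, 104], [249, 192, 110], [250, 199, 114], [251, 203, 116]]
```

The midpoint method removes the threshold bias and puts the band only about 1.2 mm inside the edge. I'll nudge it 1.4 mm further from behind.

```bash
python3 -c "
from h import *
go([.544+.264*.02-.264*.0014,.0806-.965*.02+.965*.0014,.05],15.35)"
```

```text
t 7.7 pos [ 0.5959 -0.1121  0.1824] F [ 0.3 -4.3 -0. ] jaw 0.05205953423449196
lin cm [18.16 -0.09 13.14] ang [ 0.0052  0.0052 -0.0065]
```

Request:
{"api": "arm_command", "payload": {"commands": [{"linear":[3,0,0],"angular":[0.005,0.005,-0.0065]},{"linear":[6,0,1],"angular":[0.005,0.005,-0.0065]},{"linear":[9,-0.05,3.5],"angular":[0.005,0.005,-0.0065]},{"linear":[12,-0.09,6],"angular":[0.005,0.005,-0.0065]},{"linear":[14,-0.09,9],"angular":[0.005,0.005,-0.0065]},{"linear":[15.5,-0.09,11],"angular":[0.005,0.005,-0.0065]},{"linear":[16,-0.09,12.3],"angular":[0.005,0.005,-0.0065]},{"linear":[16.5,-0.09,12.8],"angular":[0.005,0.005,-0.0065]},{"linear":[17,-0.09,13.1],"angular":[0.005,0.005,-0.0065]},{"linear":[17,-0.09,13.1],"angular":[0.005,0.005,-0.0065]}]}}

```text
t: 8.7
position: [0.5525, 0.0514, 0.051]
ee_rot: [[-0.264, 0.964, 0.001], [0.964, 0.264, 0.0], [-0.0, 0.001, -1.0]]
wrist_force: [0.3, -0.9, 0.1]
gripper_width: 0.0522
```

```bash
python3 -c "
from h import *
go([.544-.264*.0014,.0806+.965*.0014,.05],15.35)"
```

```text
t 8.7 pos [0.5525 0.0514 0.051 ] F [ 0.3 -0.9  0.1] jaw 0.0522030573251881
lin cm [ 3.19 -0.05  0.1 ] ang [ 0.0011  0.0002 -0.0003]
```

Request:
{"api": "arm_command", "payload": {"commands": [{"linear":[0.7,0,0.05],"angular":[0,0,0]},{"linear":[1.4,0,0.08],"angular":[0,0,0]},{"linear":[2,0,0.08],"angular":[0,0,0]},{"linear":[2.5,0,0.08],"angular":[0,0,0]},{"linear":[2.8,0,0.08],"angular":[0,0,0]},{"linear":[3,0,0.08],"angular":[0,0,0]},{"linear":[3.1,0,0.08],"angular":[0,0,0]},{"linear":[3.15,0,0.08],"angular":[0,0,0]},{"linear":[3.19,0,0.08],"angular":[0,0,0]},{"linear":[3.19,0,0.08],"angular":[0,0,0]}]}}

```text
t: 9.7
position: [0.5442, 0.0814, 0.0502]
ee_rot: [[-0.264, 0.965, 0.001], [0.965, 0.264, -0.001], [-0.001, 0.001, -1.0]]
wrist_force: [0.4, -1.8, 0.6]
gripper_width: 0.0525
```

Request:
{"api": "arm_command", "payload": {"commands": [{"linear":[-0.5,0,0],"angular":[0,0,0]},{"linear":[-1.5,0,0],"angular":[0,0,0]},{"linear":[-2.5,0,0],"angular":[0,0,0]},{"linear":[-4,0,0],"angular":[0,0,0]},{"linear":[-6,0,-1],"angular":[0,0,0]},{"linear":[-8,0,-4],"angular":[0,0,0]},{"linear":[-10,0,-8],"angular":[0,0,0]},{"linear":[-13,0,-11],"angular":[0,0,0]},{"linear":[-16,0,-13],"angular":[0,0,0]},{"linear":[-18,0,-14],"angular":[0,0,0]}]}}

```text
t: 10.7
position: [0.5927, -0.0961, 0.1932]
ee_rot: [[-0.261, 0.965, 0.006], [0.965, 0.261, -0.001], [-0.003, 0.005, -1.0]]
wrist_force: [0.4, -0.8, -0.2]
gripper_width: 0.0522
```

```bash
python3 -c "
from band import *
save('g.png',rect('top',.037,.42,.72,-.05,.30)); analyse('g.png')
a=eyes.camera('top');b=eyes.camera('scene');save('k.png',cv2.resize(np.hstack([a,b]),(800,300)))
cm=eyes.camera_model('top')
for n,z in [('kettle',.1),('jar',.108),('funnel',.05),('scrubber',.023)]:
    for r in models.masks_of('top',n): print(n,round(r['conf'],2),np.round(ray(cm,r['at'],z),3))
"
```

```text
edge (array([0.52154577, 0.20290244], dtype=float32), np.float32(15.19017), 123)
band 15.216797 off mm -2.0892217 angle diff 0.026626587
band 15.259155 off mm -62.137638 angle diff 0.068984985
block far edge 15.318092
kettle 0.8 [ 0.463 -0.454  0.1  ]
kettle 0.6 [0.588 0.05  0.1  ]
jar 0.71 [0.498 0.439 0.108]
funnel 0.63 [0.762 0.026 0.05 ]
scrubber 0.65 [0.407 0.071 0.023]
```

View pics/k.png

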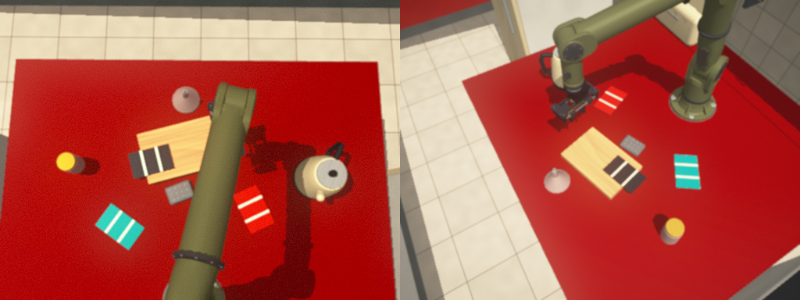

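After correcting for the bias the band is about 0.7 mm from the edge, and the slab is straight to within 0.1°. The other things stand where they were and the arm is clear, so I'm handing in.

```bash
python3 -c "
from h import *
s=arm.get_state();print(s['t'],s['wrist_force'],s['position']);print(arm.finish_job())"
```

```text
11.05 [-0.20557006 -0.26211672  0.13369208] [ 0.5907917  -0.09028915  0.18906592]
the job is handed in; nothing more can be done
None
```

I pushed the dark slate slab about 108 mm along the block with the open fingertips, toward the jar's end, away from the kettle. I then nudged it about 1 mm further, backed the gripper clear and handed the job in at 11 s. The slab was never gripped or lifted.

- **Band position:** the line fit in the top view put the pale band 2.1 mm inside the block's edge. That fit places the edge about 1.4 mm too far out, judged against the known 300 mm block length, so the real gap is about 0.7 mm.
- **Disagreement:** before the nudge, working from the arm's own position put the slab about 1.5 mm further back than the picture did. I trusted the picture.
- **Straightness:** the slab is within about 0.1° of the block's direction.
- **Forces:** the highest I saw while pushing was about 2.6 N. One reading of 4.3 N came with the gripper clear of everything.
- **Other things:** the kettle, jar and funnel measured within about 7 mm of where they started, which I put down to the detector. The scrubber's measured point shifted 19 mm. I took that as the arm hiding part of it in the top view: the scene camera shows it in its place and the gripper stayed away from it. The red and turquoise look-alikes were left alone.

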